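# Feel for the free bay and seat a grease cartridge

## Task

Load the new blue grease cartridge with the yellow knob into the green greasing station: two of its three bays still have an old rubber piston stuck under the sliding disc, so feel with the cartridge, gently and without forcing it, which bay is free all the way down. Press the cartridge fully home there, collar flush on the station, upright, and let go. Leave the used cartridge and everything else on the bench where they are.

Things in the scene. Friction and masses are not known exactly. Their poses are not given: they have to be found in the camera images.
- fresh_grip (a point): Centre of the round yellow knob of the new grease cartridge, which stands loose and upright in the red tray; z is its axis (up). Knob 26 mm diameter, 44 mm tall, to be gripped. This point is 22 mm below the knob's top, 28 mm above the underside of the collar and 88 mm above the foot.
- fresh_collar (a point): The point on the new cartridge's axis at the underside of its collar, 60 mm above its foot.
- used_grip (a point): The used cartridge, same shape and size as the new one but grey with a black knob; stands upright in the same tray, axes 100 mm from the new one. Point at the centre of its knob. Not to be touched.
- fresh: The new cartridge, about 0.25 kg, round, 110 mm tall: blue body with a white band, 38 mm diameter, 60 mm long (foot chamfered 3 mm in radius, 4 mm high); above it a blue collar, 48 mm diameter, 6 mm thick; above that the yellow knob. Origin at the centre of its foot, z up its axis.
- station: Greasing station: green block fixed to the bench, 90 mm (its x) by 230 mm (its y) by 90 mm tall; origin at the centre of its underside, z up. Three round bays in its flat top, in a row along its y, 70 mm apart. Copper lines on its +x side and a gauge at its +y end stay below the top. Forcing the cartridge with over 30 N before it is home, or over 60 N as it seats, spoils it.
- bay0 (a point): Centre of the mouth of the bay at the station's -y end, in the plane of its top; axes as the station's. All bays: 40 mm diameter, 3 mm chamfer, closed by a black disc, sprung about 6 N/mm, that starts 3 to 11 mm below the top, slides down ahead of the cartridge with a drag of 5 to 8 N, and stays where it is pushed (not by the cartridge's weight alone).
- bay1 (a point): Centre of the mouth of the middle bay, in the plane of the top. One bay, a different one each time, is free: the cartridge goes in all its 60 mm until its collar rests on the top. In each of the other two a leftover rubber piston lies hidden under the disc, and the cartridge stops firmly with its collar about 16 mm or 26 mm short of the top.
- bay2 (a point): Centre of the mouth of the bay at the station's +y end, in the plane of the top; axes as the station's.
- tray: Low red tray fixed to the bench, 210 mm (its x) by 115 mm (its y), walls 20 mm tall and 4 mm thick, floor 4 mm thick; the two cartridges stand in it 50 mm either side of its centre along its x, either way round. Origin at the centre of its underside.
- wrench: Steel wrench lying loose on the bench; a bystander.
- driver: Screwdriver lying loose on the bench behind the tray; a bystander.
- oil_jar: Jar with a red cap, 64 mm diameter, 85 mm tall, loose; a bystander. Origin under its centre.
- apple_center (a point): Centre of a red apple, 72 mm diameter, loose, on the bench behind the station; a bystander.
- belt_box: Cardboard box 110 x 70 x 50 mm, loose, right of the tray; a bystander. Origin under its centre.
- can: Open steel can, 76 mm diameter, 100 mm tall, loose, left of the station; a bystander. Origin under its centre.
Mind the look-alikes: they are no part of the job. Leave any orange or purple look-alike of the fresh alone.

How it is judged:
By the outcome, as a careful person would: the job done as asked, in the order asked, and still so for the second after the job is handed in, with the robot touching nothing.
It also fails if it takes over 54 s, if anything falls off the work surface, if the arm or the gripper's body presses on something with over 40 N, if the wrist force passes 120 N, or if a joint passes its speed limit or range.

## Robot

A 6-joint arm with a two-finger parallel gripper is mounted at the origin on the work surface. World frame = base frame: x ahead of the robot, y to its left, z up, the work surface at z = 0. Lengths are in m, angles in rad, forces in N, time in s.
With the tool pointing down it reaches from about 0.3 to 0.775 m from the base axis. Payload 14.6 kg.
Tool frame: the origin (TCP) lies midway between the tips of the shut fingers; the grasp point (between the pads) lies 19 mm behind it (grasp_offset is the distance from the TCP to the grasp point, in m); z points along the fingers, y is the line along which they close (so a half turn about z gives the same grasp; the last joint's range is limited). The gripper opens to 94 mm and grips with 3 to 60 N. Pads are 16 mm wide; open, the fingers measure 119 mm over their backs; the gripper's body (75 mm by 177 mm) begins 78 mm behind the grasp point.
Start: joints at [1.174, 0.3, 1.521, -0, 1.321, -0.067], TCP at [0.178, 0.52, 0.205] pointing down, gripper open.
Joint ranges: [-3.03, 3.03], [-0.79, 2.21], [0.23, 2.52], [-1.04, 4.18], [0, 3.07], [-2.55, 2.55]. Speed limits (rad/s): [2.22, 2.22, 2.57, 3.14, 3.14, 3.14].

## Interface

Orientations are given as [roll, pitch, yaw] about the fixed x, y, z axes, in that order (R = Rz(yaw) Ry(pitch) Rx(roll)).
In Python, from station import * gives the robot as it stands. The module is installed in compiled form; this text tells all that it offers.
- The arm moves only by the tool send_rows, never from a script. Its argument "rows" is a list of rows, each an object of numbers: "dx", "dy", "dz": the shift along the tool's x, y, z in mm; "roll": the turn about the tool's z in degrees; "jaw": the closure, from -1 (fully open) to 1 (shut). In form: [{"dx": .., "dy": .., "dz": .., "roll": .., "jaw": ..}, ...]. A call has 1 to 12 rows; each row shifts and turns the commanded pose from where the row before left it, along the tool's axes as they then stand; what a row does not reach is not made up. A row lasts 1/12 s, in which the tool goes at most 41.7 mm and 7.16 degrees, less where a joint would pass 70% of its speed; a pose out of reach is approached as far as the arm can. A call is refused whole if a number of a shift passes 41.7 or a number of a turn 7.16, either way. A call with a gripper value outside its range is refused whole. The fingers move at their own pace and stop on an object; "force" is the grip in N (left out, the last holds). Time passes only in rows, so rows that do not move let the fingers close. It gives the time, the measured TCP pose, the force, the opening and the grip force at its end, in the units of the state.
- get_obs(): the state, without advancing time (a new reading comes with each control period).
- camera(name): name is "side" or "top" or "wrist"; returns a dict with "frame" (420x560x3 uint8, red, green, blue), "z_map" (420x560 float32, m along the optical axis (not along the pixel's ray), 0 where there is no reading), "camera_matrix" (3x3 intrinsics, pixels), "D" ([k1, k2, p1, p2, k3] as OpenCV has them; the pictures are not rectified), "rvec" (rotation vector, rad) and "tvec" (3), from world to camera coordinates, as OpenCV has them. Camera axes: x right, y down, z forward; pixel columns grow to the right and rows downward; lengths in m; the calibration is good to about 2 mm. A picture is of the moment at which its call begins.
- hand_in(): hands the job in; it is judged then, once.
The state is a dict: "time_s": time; "qpos": joint angles; "joint_vel": joint speeds; "tau": joint torques, N m; "ee_pos": TCP position; "eef_rot": TCP orientation; "force": force on the tool from outside, world axes, zero at the start; "moment": the same for the moment, N m; "grip_width": finger opening in m; "grip_force": force on a finger pad.
Only numpy, scipy, OpenCV 4.12 (cv2) and the standard library are available. Lean on these libraries where they do the work, as an engineer would, in place of code of your own. Each camera call takes 0.05 s, during which the arm holds its last target. There are 200 camera calls.

## Working session

There is one attempt and no reset: what is moved stays moved. The work goes in short steps, Python scripts to look and compute and a tool call to move; the robot and the scene stay as the last step left them, time stands still between calls to the robot, and variables do not carry over. Pictures are saved under pics/ and viewed, at most 10 in all, crops included, and the job is handed in when it is done.

Besides the shell and the picture viewer there is one more tool, called after "Request:" as name([rows], argument=value, ...), one row to a line, values as JSON. send_rows: Moves the arm, as the interface text tells. Its arguments: {"type":"object","properties":{"rows":{"type":"array"},"force":{"type":"number"}},"required":["rows"]}

```bash
mkdir -p pics; cat > h.py <<'E'
from station import *
import numpy as np, cv2
def ray(c,uv):
    R=cv2.Rodrigues(np.array(c["rvec"],float))[0];t=np.array(c["tvec"],float).ravel()
    p=cv2.undistortPoints(np.array(uv,float).reshape(-1,1,2),np.array(c["camera_matrix"]),np.array(c["D"],float)).reshape(-1,2)
    d=np.c_[p,np.ones(len(p))]@R
    return -R.T@t,d
def onplane(c,uv,z):
    o,d=ray(c,uv); return o+d*((z-o[2])/d[:,2])[:,None]
E
python3 - <<'E'
from h import *
o=get_obs();print({k:np.round(v,3) for k,v in o.items()})
for n in("top","side"):
    c=camera(n);np.save(f"{n}.npy",c,allow_pickle=True);cv2.imwrite(f"pics/{n}0.png",c["frame"][:,:,::-1])
E
```

```text
{'time_s': np.float64(0.0), 'qpos': array([ 1.174,  0.3  ,  1.522,  0.   ,  1.321, -0.067]), 'joint_vel': array([-0.   , -0.   ,  0.   ,  0.001,  0.   ,  0.   ]), 'tau': array([-1.0000e-03, -5.3181e+01, -3.5273e+01,  7.1000e-02,  2.4000e-02,
       -0.0000e+00]), 'ee_pos': array([0.178, 0.52 , 0.205]), 'eef_rot': array([-3.141, -0.   ,  2.812]), 'force': array([-0.147,  0.096, -0.731]), 'moment': array([-0.013,  0.031, -0.01 ]), 'grip_force': np.float64(0.0), 'grip_width': np.float64(0.094)}
```

View pics/top0.png

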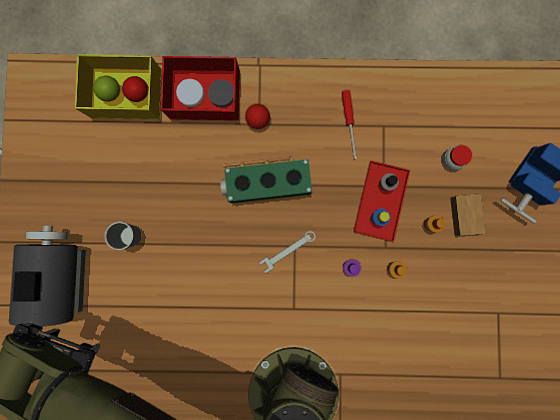

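View pics/side0.png

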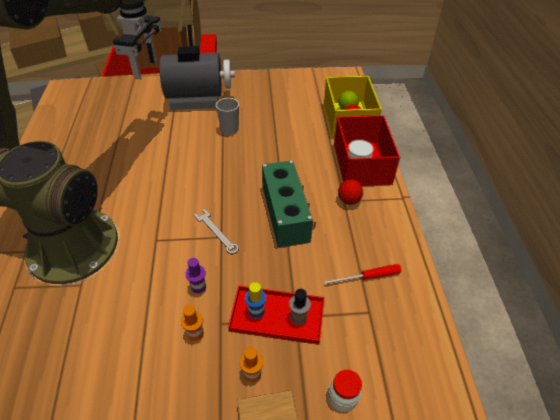

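The top view shows the new cartridge (yellow knob on blue) at about (384,216). Things that could be mistaken for it: the used one at (391,180), orange ones at (434,224) and (397,269), and the purple one at (352,268). By the description I choose (384,216). The station bays are at about (242,183), (268,180) and (294,177), with the gauge (+y end) on the left.

```bash
python3 - <<'E'
from h import *
L=lambda n:np.load(n+".npy",allow_pickle=True).item()
T=L("top");S=L("side")
def blobs(c,m,amin=15):
    n,l,s,ce=cv2.connectedComponentsWithStats(m.astype(np.uint8))
    return [(s[i,4],ce[i],s[i,:4]) for i in range(1,n) if s[i,4]>=amin]
for nm,c in(("top",T),("side",S)):
    h=cv2.cvtColor(c["frame"],cv2.COLOR_RGB2HSV);H,Sa,V=[h[:,:,i].astype(int) for i in range(3)]
    y=(H>24)&(H<35)&(Sa>150)&(V>120)
    for a,ce,b in blobs(c,y):
        print(nm,"yellow",a,ce.round(1),b,"z.114:",onplane(c,[ce],.114).round(4), "z.092", onplane(c,[ce],.092).round(4))
    g=(H>60)&(H<85)&(Sa>80)
    B=max(blobs(c,g),key=lambda b:b[0]);x,yy,w,hh=B[2];print("green",B)
    r=np.zeros_like(g);r[yy:yy+hh,x:x+w]=1
    d=(V<45)&r&~g
    for a,ce,b in blobs(c,d,40): print(nm,"dark",a,ce.round(1),b,onplane(c,[ce],.09).round(4))
    if nm=="top":
        bl=(H>100)&(H<125)&(Sa>120)
        for a,ce,b in blobs(c,bl): print("blue",a,ce.round(1),b,onplane(c,[ce],.07).round(4))
        print(cv2.Rodrigues(c["rvec"])[0].round(3), (ray(c,[[280,210]])[0]).round(3))
crop=T["frame"][145:255,210:450];cv2.imwrite("pics/crop.png",cv2.resize(crop[:,:,::-1],None,fx=3.3,fy=3.3,interpolation=cv2.INTER_CUBIC))
E
```

```text
top yellow 908 [117.6  85.1] [76 54 75 56] z.114: [[0.828  0.4831 0.114 ]] z.092 [[0.8346 0.4909 0.092 ]]
top yellow 19 [75.6 95.2] [75 90  2 11] z.114: [[0.7982 0.5934 0.114 ]] z.092 [[0.8044 0.6031 0.092 ]]
top yellow 65 [383.8 216.2] [380 212   9  10] z.114: [[ 0.4875 -0.2318  0.114 ]] z.092 [[ 0.4884 -0.2359  0.092 ]]
green (np.int32(2358), array([267.74597116, 181.03816794]), array([225, 160,  87,  43], dtype=int32))
top dark 140 [293.2 177. ] [287 171  14  13] [[0.5903 0.0078 0.09  ]]
top dark 140 [267.9 180. ] [261 174  14  13] [[0.5811 0.076  0.09  ]]
top dark 138 [242.1 182.9] [236 176  13  14] [[0.5722 0.1453 0.09  ]]
blue 2099 [539.  174.1] [509 143  51  62] [[ 0.6109 -0.659   0.07  ]]
blue 121 [378.4 217.3] [372 209  18  17] [[ 0.4861 -0.2253  0.07  ]]
[[ 0.016 -1.    -0.004]
 [-0.996 -0.016 -0.085]
 [ 0.085  0.005 -0.996]] [0.429 0.017 1.429]
side yellow 129 [333.2  96.6] [326  77  19  35] z.114: [[0.7687 0.4713 0.114 ]] z.092 [[0.776  0.5039 0.092 ]]
side yellow 27 [354.9  76.4] [347  76  17   2] z.114: [[0.8634 0.5899 0.114 ]] z.092 [[0.8732 0.6256 0.092 ]]
side yellow 77 [374.1  93.3] [366  76  16  34] z.114: [[0.9073 0.4845 0.114 ]] z.092 [[0.9183 0.5174 0.092 ]]
side yellow 120 [349.2  95.8] [342  91  15  11] z.114: [[0.8217 0.473  0.114 ]] z.092 [[0.8304 0.5056 0.092 ]]
side yellow 47 [362.5 107. ] [358 101  14  10] z.114: [[0.8526 0.4091 0.114 ]] z.092 [[0.8621 0.44   0.092 ]]
side yellow 98 [254.6 287. ] [249 282  12  11] z.114: [[ 0.487  -0.2326  0.114 ]] z.092 [[ 0.4869 -0.2186  0.092 ]]
green (np.int32(2610), array([286.43754789, 204.74904215]), array([263, 162,  49,  84], dtype=int32))
side dark 82 [280.4 173.6] [274 170  13   8] [[0.572  0.1443 0.09  ]]
side dark 73 [285.7 192. ] [280 189  12   7] [[0.5807 0.0724 0.09  ]]
side dark 98 [291.3 210.9] [285 207  14   9] [[0.5893 0.0043 0.09  ]]
```

View pics/crop.png

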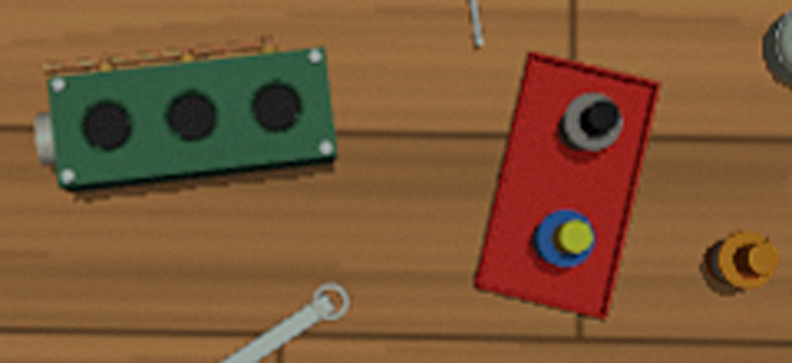

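The crop confirms it: yellow knob on blue collar, standing in the tray next to the black-and-grey one. Both views agree on about (0.487, -0.232). Moving above it.

Request:
send_rows([
  {"dx": -22.3,"dy": -25.5,"jaw": -1},
  {"dx": -22.3,"dy": -25.5,"jaw": -1},
  {"dx": -22.3,"dy": -25.5,"jaw": -1},
  {"dx": -22.3,"dy": -25.5,"jaw": -1},
  {"dx": -22.3,"dy": -25.5,"jaw": -1},
  {"dx": -22.3,"dy": -25.5,"jaw": -1},
  {"dx": -22.3,"dy": -25.5,"jaw": -1},
  {"dx": -22.3,"dy": -25.5,"jaw": -1},
  {"dx": -22.3,"dy": -25.5,"jaw": -1},
  {"dx": -22.3,"dy": -25.5,"jaw": -1},
  {"dx": -22.3,"dy": -25.5,"jaw": -1},
  {"dx": -22.3,"dy": -25.5,"jaw": -1},
])

```text
invalid input at $.rows[0]: expected keys dx, dy, dz, roll, jaw
```

Request:
send_rows([
  {"dx": -22.3,"dy": -25.5,"jaw": -1},
  {"dx": -22.3,"dy": -25.5,"jaw": -1},
  {"dx": -22.3,"dy": -25.5,"jaw": -1},
  {"dx": -22.3,"dy": -25.5,"jaw": -1},
  {"dx": -22.3,"dy": -25.5,"jaw": -1},
  {"dx": -22.3,"dy": -25.5,"jaw": -1},
  {"dx": -22.3,"dy": -25.5,"jaw": -1},
  {"dx": -22.3,"dy": -25.5,"jaw": -1},
  {"dx": -22.3,"dy": -25.5,"jaw": -1},
  {"dx": -22.3,"dy": -25.5,"jaw": -1},
  {"dx": -22.3,"dy": -25.5,"jaw": -1},
  {"dx": -22.3,"dy": -25.5,"jaw": -1},
])

```text
invalid input at $.rows[0]: expected keys dx, dy, dz, roll, jaw
```

```bash
cat >> h.py <<'E'
from scipy.spatial.transform import Rotation as Ro
def totool(target,o):
    R=Ro.from_euler("xyz",o["eef_rot"]).as_matrix()
    return (R.T@(np.array(target)-o["ee_pos"])*1000).round(1)
def mask(f,lo,hi): return cv2.inRange(cv2.cvtColor(f,cv2.COLOR_RGB2HSV),np.array(lo),np.array(hi))
def biggest(m):
    n,l,s,ce=cv2.connectedComponentsWithStats(m); i=1+np.argmax(s[1:,4]); return s[i],ce[i]
E
python3 - <<'E'
from h import *
o=get_obs();print(o["time_s"],o["ee_pos"].round(4),o["eef_rot"].round(4),o["qpos"].round(2),o["force"].round(2))
c=camera("wrist");cv2.imwrite("pics/w1.png",c["frame"][:,:,::-1])
s,ce=biggest(mask(c["frame"],(24,150,100),(35,255,255)));print(s,ce,onplane(c,[ce],.114))
print(totool([.487,-.232,.18],o))
E
```

```text
0.1 [0.178  0.5201 0.2049] [-3.1406 -0.      2.8118] [ 1.17  0.3   1.52 -0.    1.32 -0.07] [-0.66 -0.04 -0.23]
[ 58 370   2   4   7] [ 58.57142857 371.28571429] [[0.25907155 0.26593284 0.114     ]]
[-535.9 -611.5   25.5]
```

View pics/w1.png

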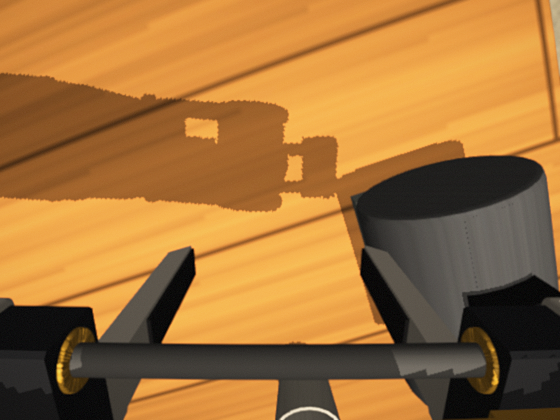

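The arm hasn't moved: the rows need all five keys. This picture shows the grey motor beside the right finger at about (450,220), and our path leads away from it.

Request:
send_rows([
  {"dx": -22.3,"dy": -25.5,"dz": 0,"roll": 0,"jaw": -1},
  {"dx": -22.3,"dy": -25.5,"dz": 0,"roll": 0,"jaw": -1},
  {"dx": -22.3,"dy": -25.5,"dz": 0,"roll": 0,"jaw": -1},
  {"dx": -22.3,"dy": -25.5,"dz": 0,"roll": 0,"jaw": -1},
  {"dx": -22.3,"dy": -25.5,"dz": 0,"roll": 0,"jaw": -1},
  {"dx": -22.3,"dy": -25.5,"dz": 0,"roll": 0,"jaw": -1},
  {"dx": -22.3,"dy": -25.5,"dz": 0,"roll": 0,"jaw": -1},
  {"dx": -22.3,"dy": -25.5,"dz": 0,"roll": 0,"jaw": -1},
  {"dx": -22.3,"dy": -25.5,"dz": 0,"roll": 0,"jaw": -1},
  {"dx": -22.3,"dy": -25.5,"dz": 0,"roll": 0,"jaw": -1},
  {"dx": -22.3,"dy": -25.5,"dz": 0,"roll": 0,"jaw": -1},
  {"dx": -22.3,"dy": -25.5,"dz": 0,"roll": 0,"jaw": -1},
])

```text
time_s: 1.15
ee_pos: [0.3323, 0.1426, 0.2055]
eef_rot: [3.141, 0.0, 2.812]
force: [1.2, -0.6, -0.1]
grip_width: 0.0939
grip_force: 0.0
```

Request:
send_rows([
  {"dx": -22.3,"dy": -25.5,"dz": 0,"roll": 0,"jaw": -1},
  {"dx": -22.3,"dy": -25.5,"dz": 0,"roll": 0,"jaw": -1},
  {"dx": -22.3,"dy": -25.5,"dz": 0,"roll": 0,"jaw": -1},
  {"dx": -22.3,"dy": -25.5,"dz": 0,"roll": 0,"jaw": -1},
  {"dx": -22.3,"dy": -25.5,"dz": 0,"roll": 0,"jaw": -1},
  {"dx": -22.3,"dy": -25.5,"dz": 0,"roll": 0,"jaw": -1},
  {"dx": -22.3,"dy": -25.5,"dz": 0,"roll": 0,"jaw": -1},
  {"dx": -22.3,"dy": -25.5,"dz": 0,"roll": 0,"jaw": -1},
  {"dx": -22.3,"dy": -25.5,"dz": 0,"roll": 0,"jaw": -1},
  {"dx": -22.3,"dy": -25.5,"dz": 0,"roll": 0,"jaw": -1},
  {"dx": -22.3,"dy": -25.5,"dz": 0,"roll": 0,"jaw": -1},
  {"dx": 0,"dy": 0,"dz": 0,"roll": 0,"jaw": -1},
])

```text
time_s: 2.15
ee_pos: [0.4743, -0.2047, 0.2046]
eef_rot: [-3.141, -0.001, 2.809]
force: [-0.6, 1.4, 0.0]
grip_width: 0.0939
grip_force: 0.0
```

```bash
python3 - <<'E'
from h import *
o=get_obs();print(o["time_s"],o["ee_pos"].round(4),o["eef_rot"].round(4),o["qpos"].round(2),o["force"].round(2))
c=camera("wrist");cv2.imwrite("pics/w2.png",c["frame"][:,:,::-1])
s,ce=biggest(mask(c["frame"],(24,150,100),(35,255,255)));print(s,ce,onplane(c,[ce],.114))
print(totool([.487,-.232,.18],o))
E
```

```text
2.15 [ 0.4743 -0.2047  0.2046] [-3.1411e+00 -6.0000e-04  2.8088e+00] [-0.48  0.23  1.62 -0.    1.3  -1.72] [-0.62  1.43  0.02]
[237 233  30  22 507] [251.76725838 243.07889546] [[ 0.48990754 -0.23314831  0.114     ]]
[-21.  -21.6  24.6]
```

View pics/w2.png

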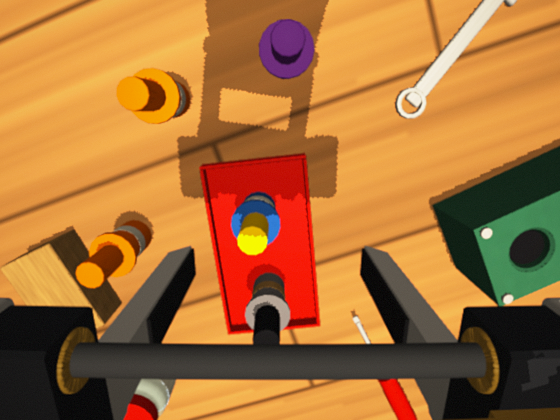

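The wrist view shows the yellow knob at (252,240) in the tray, the used cartridge below it at (266,310), and the orange look-alike by the left finger but clear of it. Lining up, lowering and gripping.

Request:
send_rows([
  {"dx": -11,"dy": -11,"dz": 0,"roll": 0,"jaw": -1},
  {"dx": -11.1,"dy": -10.7,"dz": 0,"roll": 0,"jaw": -1},
  {"dx": 0,"dy": 0,"dz": 20,"roll": 0,"jaw": -1},
  {"dx": 0,"dy": 0,"dz": 30,"roll": 0,"jaw": -1},
  {"dx": 0,"dy": 0,"dz": 30,"roll": 0,"jaw": -1},
  {"dx": 0,"dy": 0,"dz": 25,"roll": 0,"jaw": -1},
  {"dx": 0,"dy": 0,"dz": 16,"roll": 0,"jaw": -1},
  {"dx": 0,"dy": 0,"dz": 7,"roll": 0,"jaw": -1},
  {"dx": 0,"dy": 0,"dz": 0,"roll": 0,"jaw": -1},
  {"dx": 0,"dy": 0,"dz": 0,"roll": 0,"jaw": -1},
])

```text
time_s: 3.03
ee_pos: [0.4876, -0.228, 0.0783]
eef_rot: [-3.142, 0.001, 2.812]
force: [0.0, -0.0, 0.8]
grip_width: 0.094
grip_force: 0.0
```

Request:
send_rows([
  {"dx": 0,"dy": 0,"dz": 0,"roll": 0,"jaw": 0},
  {"dx": 0,"dy": 0,"dz": 0,"roll": 0,"jaw": 0.3},
  {"dx": 0,"dy": 0,"dz": 0,"roll": 0,"jaw": 0.5},
  {"dx": 0,"dy": 0,"dz": 0,"roll": 0,"jaw": 0.7},
  {"dx": 0,"dy": 0,"dz": 0,"roll": 0,"jaw": 1},
  {"dx": 0,"dy": 0,"dz": 0,"roll": 0,"jaw": 1},
  {"dx": 0,"dy": 0,"dz": 0,"roll": 0,"jaw": 1},
  {"dx": 0,"dy": 0,"dz": 0,"roll": 0,"jaw": 1},
  {"dx": 0,"dy": 0,"dz": 0,"roll": 0,"jaw": 1},
], force=40)

```text
time_s: 3.78
ee_pos: [0.4873, -0.2283, 0.0774]
eef_rot: [3.142, -0.0, 2.812]
force: [-0.5, -0.7, -0.4]
grip_width: 0.0374
grip_force: 0.0
```

The fingers haven't touched yet. I'll correct a 4 mm offset with the jaw slightly opened, then close.

Request:
send_rows([
  {"dx": -1,"dy": -1.8,"dz": 0,"roll": 0,"jaw": 0},
  {"dx": -1,"dy": -1.9,"dz": 0,"roll": 0,"jaw": 0},
  {"dx": 0,"dy": 0,"dz": 0,"roll": 0,"jaw": 0},
  {"dx": 0,"dy": 0,"dz": 0,"roll": 0,"jaw": 0},
  {"dx": 0,"dy": 0,"dz": 0,"roll": 0,"jaw": 0.2},
  {"dx": 0,"dy": 0,"dz": 0,"roll": 0,"jaw": 0.35},
  {"dx": 0,"dy": 0,"dz": 0,"roll": 0,"jaw": 0.5},
  {"dx": 0,"dy": 0,"dz": 0,"roll": 0,"jaw": 1},
  {"dx": 0,"dy": 0,"dz": 0,"roll": 0,"jaw": 1},
  {"dx": 0,"dy": 0,"dz": 0,"roll": 0,"jaw": 1},
  {"dx": 0,"dy": 0,"dz": 0,"roll": 0,"jaw": 1},
  {"dx": 0,"dy": 0,"dz": 0,"roll": 0,"jaw": 1},
])

```text
time_s: 4.78
ee_pos: [0.488, -0.2324, 0.0775]
eef_rot: [3.142, -0.0, 2.812]
force: [0.7, 0.5, -0.2]
grip_width: 0.0256
grip_force: 40.0
```

```bash
python3 - <<'E'
from h import *
o=get_obs();print(o["time_s"],o["ee_pos"].round(4),o["eef_rot"].round(4),o["force"].round(2),o["grip_width"],o["grip_force"])
c=camera("wrist");cv2.imwrite("pics/w3.png",c["frame"][:,:,::-1])
E
```

```text
4.7833 [ 0.488  -0.2324  0.0775] [ 3.1415 -0.      2.8118] [ 0.7   0.47 -0.23] 0.025552924544462147 39.999101758003235
```

View pics/w3.png

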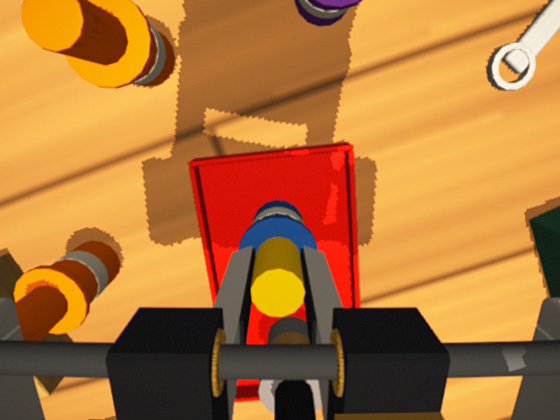

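The picture shows the grip holding: the knob top is at (277,293) between the pads, and the 25.6 mm opening fits the 26 mm knob. Lifting, then moving towards the station and stopping short to sight the bays.

Request:
send_rows([
  {"dx": 0,"dy": 0,"dz": -15,"roll": 0,"jaw": 1},
  {"dx": 0,"dy": 0,"dz": -30,"roll": 0,"jaw": 1},
  {"dx": 0,"dy": 0,"dz": -35,"roll": 0,"jaw": 1},
  {"dx": 0,"dy": 0,"dz": -35,"roll": 0,"jaw": 1},
  {"dx": 0,"dy": 0,"dz": -12,"roll": 0,"jaw": 1},
  {"dx": -2,"dy": 20,"dz": 0,"roll": 0,"jaw": 1},
  {"dx": -3,"dy": 34,"dz": 0,"roll": 0,"jaw": 1},
  {"dx": -3,"dy": 38,"dz": 0,"roll": 0,"jaw": 1},
  {"dx": -4,"dy": 38,"dz": 0,"roll": 0,"jaw": 1},
  {"dx": -4,"dy": 34,"dz": 0,"roll": 0,"jaw": 1},
  {"dx": -2,"dy": 24,"dz": 0,"roll": 0,"jaw": 1},
  {"dx": 0,"dy": 0,"dz": 0,"roll": 0,"jaw": 1},
])

```text
time_s: 5.83
ee_pos: [0.5669, -0.0566, 0.204]
eef_rot: [3.141, -0.001, 2.815]
force: [-0.0, -1.0, -2.6]
grip_width: 0.0253
grip_force: 40.0
```

Request:
send_rows([
  {"dx": 0,"dy": 0,"dz": 0,"roll": 0,"jaw": 1},
  {"dx": 0,"dy": 0,"dz": 0,"roll": 0,"jaw": 1},
])

```text
time_s: 6.0
ee_pos: [0.5657, -0.0608, 0.2041]
eef_rot: [-3.141, -0.001, 2.812]
force: [-0.9, -0.4, -1.7]
grip_width: 0.0257
grip_force: 40.0
```

```bash
cat > m.py <<'E'
from h import *
import sys
o=get_obs();print(o["time_s"],o["ee_pos"].round(4),o["eef_rot"].round(4),o["force"].round(2),o["grip_width"],o["grip_force"].round(1))
c=camera("wrist");f=c["frame"];cv2.imwrite(f"pics/{sys.argv[1]}.png",f[:,:,::-1])
h=cv2.cvtColor(f,cv2.COLOR_RGB2HSV)
g=cv2.inRange(h,np.array((55,70,20)),np.array((90,255,255)))
n,l,s,ce=cv2.connectedComponentsWithStats(g);i=1+np.argmax(s[1:,4])
G=(l==i).astype(np.uint8)*255
cs,hi=cv2.findContours(G,cv2.RETR_CCOMP,cv2.CHAIN_APPROX_NONE)
for k,q in enumerate(cs):
    if hi[0][k][3]>=0 and cv2.contourArea(q)>300:
        e=cv2.fitEllipse(q); P=onplane(c,q.reshape(-1,2),.09)
        A=np.c_[2*P[:,:2],np.ones(len(P))];x=np.linalg.lstsq(A,(P[:,:2]**2).sum(1),rcond=None)[0]
        print(np.round(e[0],1),"bay",x[:2].round(4),"R",np.sqrt(x[2]+x[0]**2+x[1]**2).round(4))
zt=o["ee_pos"][2]+.0365
m=mask(f,(24,150,150),(35,255,255));s,ce=biggest(m);print("yellow",s,ce)
np.save("w.npy",c,allow_pickle=True);print("ztop",zt)
E
python3 m.py w4
```

```text
Traceback (most recent call last):
  File "m.py", line 3, in <module>
    o=get_obs();print(o["time_s"],o["ee_pos"].round(4),o["eef_rot"].round(4),o["force"].round(2),o["grip_width"],o["grip_force"].round(1))
                                                                                                                 ^^^^^^^^^^^^^^^^^^^^^
AttributeError: 'float' object has no attribute 'round'
```

```bash
sed -i 's/o\["grip_force"\].round(1)/o["grip_force"]/' m.py; python3 m.py w4
```

```text
6.0 [ 0.5657 -0.0608  0.2041] [-3.1413e+00 -6.0000e-04  2.8118e+00] [-0.89 -0.35 -1.69] 0.025697979434739292 39.99796807765961
[358.4 207.1] bay [0.5884 0.0072] R 0.0178
[430.  173.6] bay [0.5795 0.0743] R 0.0174
[506.7 139.7] bay [0.5721 0.144 ] R 0.0181
yellow [ 252  269   52   48 1943] [277.31857952 292.71590324]
ztop 0.2406416608828437
```

View pics/w4.png

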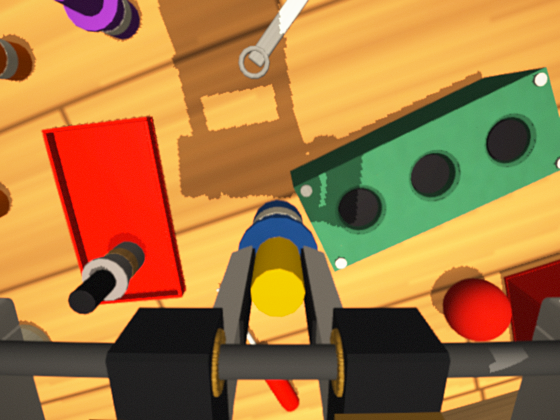

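The view shows the bays at (358,207), (430,174) and (507,140), and the held cartridge upright with its knob top at (277,293). One quick check of the cartridge's offset in the grip, with the bay offsets worked out in tool axes.

```bash
python3 - <<'E'
from h import *
o=get_obs();c=np.load("w.npy",allow_pickle=True).item()
h=cv2.cvtColor(c["frame"],cv2.COLOR_RGB2HSV);print(h[245:315:5,277].tolist())
for r in(291,293,295): print(onplane(c,[[277.3,r]],.2406).round(4))
P=onplane(c,[[277,316],[252,293],[303,293]],.2406);print(P.round(4))
for b in([.589,.0058],[.5804,.0753],[.5718,.1448]): print(totool(b+[.172],o))
E
```

```text
[[22, 255, 152], [23, 255, 153], [22, 255, 154], [22, 255, 154], [22, 255, 155], [26, 255, 247], [25, 255, 244], [25, 255, 244], [26, 255, 244], [25, 255, 244], [25, 255, 243], [25, 255, 244], [25, 255, 243], [25, 255, 243]]
[[ 0.5642 -0.0604  0.2406]]
[[ 0.5652 -0.0607  0.2406]]
[[ 0.5662 -0.061   0.2406]]
[[ 0.5768 -0.0648  0.2406]
 [ 0.5614 -0.0718  0.2406]
 [ 0.5691 -0.0494  0.2406]]
[-0.4 70.9 32.3]
[ 30.3 133.9  32.3]
[ 61.  196.8  32.3]
```

Request:
send_rows([
  {"dx": 0,"dy": 15,"dz": 0,"roll": 0,"jaw": 1},
  {"dx": -0.2,"dy": 25,"dz": 0,"roll": 0,"jaw": 1},
  {"dx": -0.2,"dy": 21,"dz": 0,"roll": 0,"jaw": 1},
  {"dx": 0,"dy": 9.9,"dz": 5,"roll": 0,"jaw": 1},
  {"dx": 0,"dy": 0,"dz": 14,"roll": 0,"jaw": 1},
  {"dx": 0,"dy": 0,"dz": 10,"roll": 0,"jaw": 1},
  {"dx": 0,"dy": 0,"dz": 3,"roll": 0,"jaw": 1},
  {"dx": 0,"dy": 0,"dz": 0,"roll": 0,"jaw": 1},
  {"dx": 0,"dy": 0,"dz": 0,"roll": 0,"jaw": 1},
])

```text
time_s: 6.8
ee_pos: [0.5892, 0.0058, 0.1727]
eef_rot: [-3.142, 0.0, 2.811]
force: [0.9, 0.2, -1.9]
grip_width: 0.0257
grip_force: 40.0
```

Request:
send_rows([
  {"dx": 0,"dy": 0,"dz": 4,"roll": 0,"jaw": 1},
  {"dx": 0,"dy": 0,"dz": 3,"roll": 0,"jaw": 1},
  {"dx": 0,"dy": 0,"dz": 2,"roll": 0,"jaw": 1},
  {"dx": 0,"dy": 0,"dz": 2,"roll": 0,"jaw": 1},
  {"dx": 0,"dy": 0,"dz": 0,"roll": 0,"jaw": 1},
])

```text
time_s: 7.22
ee_pos: [0.5892, 0.0066, 0.1611]
eef_rot: [-3.142, -0.0, 2.812]
force: [-0.4, -0.3, -1.3]
grip_width: 0.0253
grip_force: 40.0
```

Request:
send_rows([
  {"dx": 0,"dy": 0,"dz": 1.5,"roll": 0,"jaw": 1},
  {"dx": 0,"dy": 0,"dz": 1.5,"roll": 0,"jaw": 1},
  {"dx": 0,"dy": 0,"dz": 0,"roll": 0,"jaw": 1},
])

```text
time_s: 7.47
ee_pos: [0.5897, 0.0069, 0.1587]
eef_rot: [3.14, 0.001, 2.812]
force: [3.6, 4.2, -1.8]
grip_width: 0.0254
grip_force: 40.0
```

Request:
send_rows([
  {"dx": 0,"dy": 0,"dz": 1.5,"roll": 0,"jaw": 1},
  {"dx": 0,"dy": 0,"dz": 1.5,"roll": 0,"jaw": 1},
  {"dx": 0,"dy": 0,"dz": 0,"roll": 0,"jaw": 1},
])

```text
time_s: 7.72
ee_pos: [0.5898, 0.0069, 0.1556]
eef_rot: [3.14, 0.001, 2.812]
force: [3.8, 3.1, -0.5]
grip_width: 0.0255
grip_force: 40.0
```

Light sideways force towards +x +y, so I'll ease that way while going down.

Request:
send_rows([
  {"dx": -0.3,"dy": 0.7,"dz": 2,"roll": 0,"jaw": 1},
  {"dx": 0,"dy": 0,"dz": 2,"roll": 0,"jaw": 1},
  {"dx": 0,"dy": 0,"dz": 2,"roll": 0,"jaw": 1},
  {"dx": 0,"dy": 0,"dz": 0,"roll": 0,"jaw": 1},
])

```text
time_s: 8.05
ee_pos: [0.5902, 0.0071, 0.1499]
eef_rot: [3.141, 0.002, 2.812]
force: [3.0, 2.5, 3.6]
grip_width: 0.0255
grip_force: 40.0
```

Request:
send_rows([
  {"dx": 0,"dy": 0,"dz": 2,"roll": 0,"jaw": 1},
  {"dx": 0,"dy": 0,"dz": 2,"roll": 0,"jaw": 1},
  {"dx": 0,"dy": 0,"dz": 2,"roll": 0,"jaw": 1},
  {"dx": 0,"dy": 0,"dz": 0,"roll": 0,"jaw": 1},
])

```text
time_s: 8.38
ee_pos: [0.5903, 0.0072, 0.1439]
eef_rot: [3.141, 0.002, 2.812]
force: [2.6, 1.7, 4.1]
grip_width: 0.0253
grip_force: 40.0
```

Request:
send_rows([
  {"dx": -0.3,"dy": 0.3,"dz": 2,"roll": 0,"jaw": 1},
  {"dx": 0,"dy": 0,"dz": 2,"roll": 0,"jaw": 1},
  {"dx": 0,"dy": 0,"dz": 2,"roll": 0,"jaw": 1},
  {"dx": 0,"dy": 0,"dz": 2,"roll": 0,"jaw": 1},
  {"dx": 0,"dy": 0,"dz": 2,"roll": 0,"jaw": 1},
  {"dx": 0,"dy": 0,"dz": 1,"roll": 0,"jaw": 1},
  {"dx": 0,"dy": 0,"dz": 0,"roll": 0,"jaw": 1},
])

```text
time_s: 8.97
ee_pos: [0.5905, 0.0073, 0.1329]
eef_rot: [3.141, 0.001, 2.812]
force: [2.6, 1.8, 4.4]
grip_width: 0.0254
grip_force: 40.0
```

Request:
send_rows([
  {"dx": 0,"dy": 0,"dz": 1,"roll": 0,"jaw": 1},
  {"dx": 0,"dy": 0,"dz": 1,"roll": 0,"jaw": 1},
  {"dx": 0,"dy": 0,"dz": 0,"roll": 0,"jaw": 1},
])

```text
time_s: 9.22
ee_pos: [0.5905, 0.0073, 0.1309]
eef_rot: [3.141, 0.001, 2.812]
force: [2.8, 2.5, 4.4]
grip_width: 0.0252
grip_force: 40.0
```

Depth 32.6 mm. Now the first possible stop at about 34.

Request:
send_rows([
  {"dx": 0,"dy": 0,"dz": 1,"roll": 0,"jaw": 1},
  {"dx": 0,"dy": 0,"dz": 1,"roll": 0,"jaw": 1},
  {"dx": 0,"dy": 0,"dz": 0,"roll": 0,"jaw": 1},
])

```text
time_s: 9.47
ee_pos: [0.5905, 0.0073, 0.129]
eef_rot: [3.141, 0.001, 2.812]
force: [2.8, 2.3, 4.5]
grip_width: 0.0252
grip_force: 40.0
```

Request:
send_rows([
  {"dx": 0,"dy": 0,"dz": 1,"roll": 0,"jaw": 1},
  {"dx": 0,"dy": 0,"dz": 0,"roll": 0,"jaw": 1},
])

```text
time_s: 9.63
ee_pos: [0.5906, 0.0072, 0.128]
eef_rot: [3.141, 0.001, 2.812]
force: [2.6, 2.3, 5.6]
grip_width: 0.0251
grip_force: 40.0
```

Request:
send_rows([
  {"dx": 0,"dy": 0,"dz": 1,"roll": 0,"jaw": 1},
  {"dx": 0,"dy": 0,"dz": 0,"roll": 0,"jaw": 1},
])

```text
time_s: 9.8
ee_pos: [0.5906, 0.0072, 0.127]
eef_rot: [3.141, 0.001, 2.812]
force: [1.8, 1.8, 5.5]
grip_width: 0.0257
grip_force: 40.0
```

Request:
send_rows([
  {"dx": 0,"dy": 0,"dz": 0.8,"roll": 0,"jaw": 1},
  {"dx": 0,"dy": 0,"dz": 0,"roll": 0,"jaw": 1},
])

```text
time_s: 9.97
ee_pos: [0.5906, 0.0073, 0.1262]
eef_rot: [3.141, 0.001, 2.812]
force: [2.0, 2.4, 5.1]
grip_width: 0.0253
grip_force: 40.0
```

Request:
send_rows([
  {"dx": 0,"dy": 0,"dz": 1.2,"roll": 0,"jaw": 1},
  {"dx": 0,"dy": 0,"dz": 0,"roll": 0,"jaw": 1},
])

```text
time_s: 10.13
ee_pos: [0.5906, 0.0073, 0.125]
eef_rot: [3.141, 0.001, 2.812]
force: [2.0, 2.2, 4.9]
grip_width: 0.0252
grip_force: 40.0
```

Request:
send_rows([
  {"dx": 0,"dy": 0,"dz": 1.5,"roll": 0,"jaw": 1},
  {"dx": 0,"dy": 0,"dz": 1.5,"roll": 0,"jaw": 1},
  {"dx": 0,"dy": 0,"dz": 0,"roll": 0,"jaw": 1},
])

```text
time_s: 10.38
ee_pos: [0.5906, 0.0073, 0.1219]
eef_rot: [3.141, 0.001, 2.812]
force: [2.4, 1.2, 3.4]
grip_width: 0.0256
grip_force: 40.0
```

Request:
send_rows([
  {"dx": 0,"dy": 0,"dz": 1,"roll": 0,"jaw": 1},
  {"dx": 0,"dy": 0,"dz": 0,"roll": 0,"jaw": 1},
])

```text
time_s: 10.55
ee_pos: [0.5906, 0.0072, 0.121]
eef_rot: [3.141, 0.001, 2.812]
force: [2.2, 1.6, 5.1]
grip_width: 0.0253
grip_force: 40.0
```

Depth 42.5 mm. The second possible stop is at about 44.

Request:
send_rows([
  {"dx": 0,"dy": 0,"dz": 1,"roll": 0,"jaw": 1},
  {"dx": 0,"dy": 0,"dz": 0,"roll": 0,"jaw": 1},
])

```text
time_s: 10.72
ee_pos: [0.5906, 0.0072, 0.12]
eef_rot: [3.141, 0.001, 2.812]
force: [3.1, 1.8, 5.5]
grip_width: 0.0252
grip_force: 40.0
```

Request:
send_rows([
  {"dx": 0,"dy": 0,"dz": 0.8,"roll": 0,"jaw": 1},
  {"dx": 0,"dy": 0,"dz": 0,"roll": 0,"jaw": 1},
])

```text
time_s: 10.88
ee_pos: [0.5906, 0.0073, 0.1192]
eef_rot: [3.141, 0.001, 2.812]
force: [2.5, 2.0, 5.4]
grip_width: 0.0253
grip_force: 40.0
```

Request:
send_rows([
  {"dx": 0,"dy": 0,"dz": 0.8,"roll": 0,"jaw": 1},
  {"dx": 0,"dy": 0,"dz": 0,"roll": 0,"jaw": 1},
])

```text
time_s: 11.05
ee_pos: [0.5906, 0.0073, 0.1184]
eef_rot: [3.141, 0.001, 2.812]
force: [1.3, 2.2, 4.2]
grip_width: 0.0256
grip_force: 40.0
```

Request:
send_rows([
  {"dx": 0,"dy": 0,"dz": 1,"roll": 0,"jaw": 1},
  {"dx": 0,"dy": 0,"dz": 0,"roll": 0,"jaw": 1},
])

```text
time_s: 11.22
ee_pos: [0.5906, 0.0073, 0.1174]
eef_rot: [3.141, 0.001, 2.812]
force: [2.0, 2.7, 5.1]
grip_width: 0.0255
grip_force: 40.0
```

Request:
send_rows([
  {"dx": 0,"dy": 0,"dz": 1,"roll": 0,"jaw": 1},
  {"dx": 0,"dy": 0,"dz": 0,"roll": 0,"jaw": 1},
])

```text
time_s: 11.38
ee_pos: [0.5906, 0.0073, 0.1164]
eef_rot: [3.141, 0.001, 2.812]
force: [2.5, 2.6, 5.2]
grip_width: 0.0252
grip_force: 40.0
```

Request:
send_rows([
  {"dx": 0,"dy": 0,"dz": 1,"roll": 0,"jaw": 1},
  {"dx": 0,"dy": 0,"dz": 0,"roll": 0,"jaw": 1},
])

```text
time_s: 11.55
ee_pos: [0.5906, 0.0073, 0.1154]
eef_rot: [3.141, 0.001, 2.812]
force: [2.3, 2.4, 4.6]
grip_width: 0.0254
grip_force: 40.0
```

Past both stops with steady drag only, so bay0 is the free one. Going on down to seat.

Request:
send_rows([
  {"dx": 0,"dy": 0,"dz": 1.5,"roll": 0,"jaw": 1},
  {"dx": 0,"dy": 0,"dz": 1.5,"roll": 0,"jaw": 1},
  {"dx": 0,"dy": 0,"dz": 1,"roll": 0,"jaw": 1},
  {"dx": 0,"dy": 0,"dz": 0,"roll": 0,"jaw": 1},
])

```text
time_s: 11.88
ee_pos: [0.5906, 0.0073, 0.1114]
eef_rot: [3.141, 0.001, 2.812]
force: [3.4, 2.1, 3.7]
grip_width: 0.0257
grip_force: 40.0
```

Request:
send_rows([
  {"dx": 0,"dy": 0,"dz": 1.5,"roll": 0,"jaw": 1},
  {"dx": 0,"dy": 0,"dz": 1.5,"roll": 0,"jaw": 1},
  {"dx": 0,"dy": 0,"dz": 1,"roll": 0,"jaw": 1},
  {"dx": 0,"dy": 0,"dz": 0,"roll": 0,"jaw": 1},
])

```text
time_s: 12.22
ee_pos: [0.5906, 0.0073, 0.1074]
eef_rot: [3.141, 0.001, 2.812]
force: [2.4, 1.9, 5.2]
grip_width: 0.0253
grip_force: 40.0
```

Request:
send_rows([
  {"dx": 0,"dy": 0,"dz": 1,"roll": 0,"jaw": 1},
  {"dx": 0,"dy": 0,"dz": 1,"roll": 0,"jaw": 1},
  {"dx": 0,"dy": 0,"dz": 0,"roll": 0,"jaw": 1},
])

```text
time_s: 12.47
ee_pos: [0.5907, 0.0073, 0.1054]
eef_rot: [3.141, 0.002, 2.812]
force: [2.6, 2.2, 4.8]
grip_width: 0.0253
grip_force: 40.0
```

Request:
send_rows([
  {"dx": 0,"dy": 0,"dz": 0.8,"roll": 0,"jaw": 1},
  {"dx": 0,"dy": 0,"dz": 0,"roll": 0,"jaw": 1},
])

```text
time_s: 12.63
ee_pos: [0.5907, 0.0073, 0.1046]
eef_rot: [3.141, 0.001, 2.812]
force: [2.7, 2.2, 5.7]
grip_width: 0.0255
grip_force: 40.0
```

Request:
send_rows([
  {"dx": 0,"dy": 0,"dz": 0.6,"roll": 0,"jaw": 1},
  {"dx": 0,"dy": 0,"dz": 0,"roll": 0,"jaw": 1},
])

```text
time_s: 12.8
ee_pos: [0.5907, 0.0073, 0.1041]
eef_rot: [3.141, 0.002, 2.812]
force: [3.1, 2.5, 5.1]
grip_width: 0.0254
grip_force: 40.0
```

Request:
send_rows([
  {"dx": 0,"dy": 0,"dz": 0.4,"roll": 0,"jaw": 1},
  {"dx": 0,"dy": 0,"dz": 0,"roll": 0,"jaw": 1},
])

```text
time_s: 12.97
ee_pos: [0.5907, 0.0073, 0.1037]
eef_rot: [3.141, 0.002, 2.812]
force: [2.0, 1.5, 6.0]
grip_width: 0.0254
grip_force: 40.0
```

Request:
send_rows([
  {"dx": 0,"dy": 0,"dz": 0.4,"roll": 0,"jaw": 1},
  {"dx": 0,"dy": 0,"dz": 0,"roll": 0,"jaw": 1},
])

```text
time_s: 13.13
ee_pos: [0.5907, 0.0073, 0.1034]
eef_rot: [3.141, 0.002, 2.812]
force: [3.2, 2.6, 5.7]
grip_width: 0.0254
grip_force: 40.0
```

Request:
send_rows([
  {"dx": 0,"dy": 0,"dz": 0.4,"roll": 0,"jaw": 1},
  {"dx": 0,"dy": 0,"dz": 0,"roll": 0,"jaw": 1},
])

```text
time_s: 13.3
ee_pos: [0.5908, 0.0073, 0.1034]
eef_rot: [3.141, 0.002, 2.812]
force: [1.1, 2.5, 10.5]
grip_width: 0.0253
grip_force: 40.0
```

Request:
send_rows([
  {"dx": 0,"dy": 0,"dz": 0.4,"roll": 0,"jaw": 1},
  {"dx": 0,"dy": 0,"dz": 0,"roll": 0,"jaw": 1},
])

```text
time_s: 13.47
ee_pos: [0.5908, 0.0073, 0.1034]
eef_rot: [3.141, 0.002, 2.812]
force: [-1.6, 2.3, 13.5]
grip_width: 0.0255
grip_force: 40.0
```

Request:
send_rows([
  {"dx": 0,"dy": 0,"dz": 0.4,"roll": 0,"jaw": 1},
  {"dx": 0,"dy": 0,"dz": 0,"roll": 0,"jaw": 1},
])

```text
time_s: 13.63
ee_pos: [0.5908, 0.0073, 0.1034]
eef_rot: [3.141, 0.002, 2.812]
force: [-2.6, 1.9, 17.4]
grip_width: 0.0251
grip_force: 40.0
```

It stopped firm at the expected home height (0.1034 against 0.1035). One last small press, ease off, then release and lift.

Request:
send_rows([
  {"dx": 0,"dy": 0,"dz": 0.5,"roll": 0,"jaw": 1},
  {"dx": 0,"dy": 0,"dz": 0,"roll": 0,"jaw": 1},
  {"dx": 0,"dy": 0,"dz": -0.8,"roll": 0,"jaw": 1},
  {"dx": 0,"dy": 0,"dz": -0.4,"roll": 0,"jaw": 1},
  {"dx": 0,"dy": 0,"dz": 0,"roll": 0,"jaw": 0.3},
  {"dx": 0,"dy": 0,"dz": 0,"roll": 0,"jaw": 0},
  {"dx": 0,"dy": 0,"dz": 0,"roll": 0,"jaw": -0.2},
  {"dx": 0,"dy": 0,"dz": 0,"roll": 0,"jaw": -0.2},
  {"dx": 0,"dy": 0,"dz": 0,"roll": 0,"jaw": -0.2},
])

```text
time_s: 14.38
ee_pos: [0.5899, 0.0072, 0.1018]
eef_rot: [-3.141, -0.001, 2.812]
force: [0.6, -0.1, -1.0]
grip_width: 0.0546
grip_force: 0.0
```

Request:
send_rows([
  {"dx": 0,"dy": 0,"dz": -10,"roll": 0,"jaw": -0.2},
  {"dx": 0,"dy": 0,"dz": -20,"roll": 0,"jaw": -0.2},
  {"dx": 0,"dy": 0,"dz": -35,"roll": 0,"jaw": -0.2},
  {"dx": 0,"dy": 0,"dz": -35,"roll": 0,"jaw": -0.2},
  {"dx": 0,"dy": 0,"dz": -10,"roll": 0,"jaw": -0.2},
  {"dx": 0,"dy": -30,"dz": 0,"roll": 0,"jaw": -0.2},
  {"dx": 0,"dy": -40,"dz": 0,"roll": 0,"jaw": -0.2},
  {"dx": 0,"dy": -20,"dz": 0,"roll": 0,"jaw": -0.2},
  {"dx": 0,"dy": 0,"dz": 0,"roll": 0,"jaw": -0.2},
  {"dx": 0,"dy": 0,"dz": 0,"roll": 0,"jaw": -0.2},
  {"dx": 0,"dy": 0,"dz": 0,"roll": 0,"jaw": -0.2},
])

```text
time_s: 15.3
ee_pos: [0.5612, -0.0774, 0.2123]
eef_rot: [3.141, 0.0, 2.812]
force: [0.2, 0.7, -0.1]
grip_width: 0.0566
grip_force: 0.0
```

```bash
python3 - <<'E'
from h import *
o=get_obs();print(o["time_s"],o["ee_pos"].round(4),o["force"].round(2))
w=camera("wrist")["frame"];s=camera("side");cs=cv2.resize(s["frame"][140:260,220:340],(420,420),interpolation=cv2.INTER_CUBIC)
cv2.imwrite("pics/fin.png",cv2.resize(np.hstack([w,cs]),(800,343))[:,:,::-1])
m=mask(s["frame"],(24,150,120),(35,255,255));n,l,st,ce=cv2.connectedComponentsWithStats(m)
for i in range(1,n):
    if st[i,4]>40 and st[i,1]>120: print(ce[i],onplane(s,[ce[i]],.13).round(4))
E
```

```text
15.3 [ 0.5612 -0.0774  0.2123] [ 0.16  0.73 -0.13]
[293.64285714 196.85714286] [[0.595  0.0154 0.13  ]]
```

View pics/fin.png

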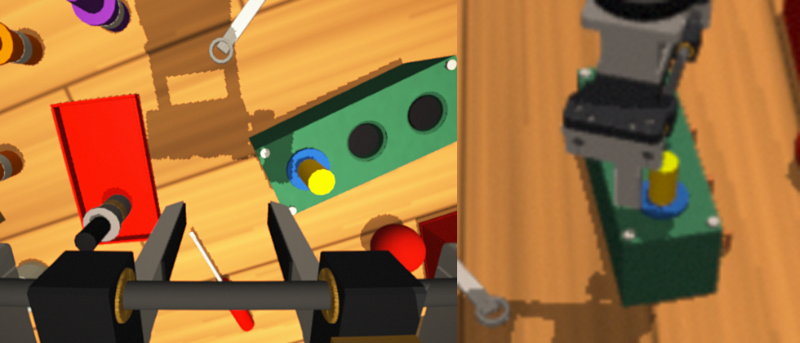

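The cartridge sits upright in bay0 with its collar flush on the green top. In the wrist half its knob is at (320,182). The gripper is clear and nothing else has moved.

```bash
python3 -c "from station import *; print(hand_in())"
```

```text
the job is handed in; nothing more can be done
None
```

The new cartridge is pressed fully home in bay0, the free bay at the station's -y end; it stands upright, collar flush and released, with nothing else touched, and the job is handed in at about 15 s of the 54 s allowed.

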